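# Pierce a reagent cassette with the toggle clamp and drive the drawer home

## Task

Open the seal of the reagent cassette in the analyser's open drawer: swing the clamp's arm by its red grip over centre until it is locked firmly on the cassette for about a second, then swing it fully back open, guiding it by the grip all the way in both directions so that it never snaps over by itself. Then push the drawer home until it seats flush in its detent with the cassette still standing in it, and leave the tube rack, bottle and tip box where they are.

Things in the scene. Friction and masses are not known exactly. Their poses are not given: they have to be found in the camera images.
- analyser: White bench-top analyser, fixed, 300 mm wide (y), 280 deep. Origin: foot of its front face at mid-width, on the bench; x points into the machine, z up. Drawer opening 124 mm wide, up to 125 mm high; above it a solid wall to the deck at 165 mm, which an upright gripper strikes before the drawer is home. Housing 235 mm high from x = 140. Clamp bracket at mid-width on the deck edge, to 197 mm.
- clamp_hinge (a point): Clamp hinge axis, fixed: 20 mm behind the front face, 180 mm above the bench, along the analyser's y. 91 mm from it along the steel arm (16 mm wide, 14 thick) a spindle with a black rubber foot (34 mm in diameter) stands out 73 mm square to the arm: towards the robot when the arm is up, down onto the cassette when the arm lies over it.
- clamp_grip (a point): Centre of the clamp's red grip on the end of the arm, 155 mm from the hinge axis: a disc 32 mm in diameter, 28 mm thick, its flat ends facing the analyser's +y and -y. Pinch it across these ends; it can turn between the pads.
- clamp (a joint): Clamp angle, rad: 0 fully open (arm up, leaning 15 degrees back over the deck), 0.26 arm upright, growing as it swings towards the robot, about 1.83 arm level and locked on the cassette (the cassette is its stop). Over-centre spring with dead centre at 0.9: below it drives the arm open, above it shut, about 6 N at the grip at either end.
- cassette: Loose reagent cassette, white with blue top and yellow side panels, 100 mm (x) by 60 mm (y) by 85 mm high, 0.18 to 0.35 kg. Origin: centre of its underside, on the drawer's floor 22 mm above the bench; z up. It stands in a nest with 2 mm play all round, walls 23 mm high.
- drawer_front (a point): Middle of the outer face of the teal drawer front, 50 mm above the bench; the front is 120 mm wide, 12 mm thick and reaches from 14 to 75 mm above the bench; no handle. x points into the machine. The cassette's middle lies 64 mm behind this face.
- drawer (a joint): How far the drawer is pushed in, m: 0 fully open (front standing out 135 mm from the analyser's face), 0.135 home, front flush with the face. A spring holds it open with 5 N at the start, turns over at 0.090 and draws it home over the last few mm; friction 2 N.
- rack: Loose white tube rack, 130 x 60 mm, 106 mm high with its tubes, capped purple and red. Origin: centre of its underside. Bystander.
- bottle: Loose white bottle with a blue cap, 66 mm in diameter, 160 mm high. Origin: centre of its underside. Bystander.
- tipbox: Loose blue pipette-tip box, 120 x 85 mm, 62 mm high. Origin: centre of its underside. Bystander.

How it is judged:
By the outcome, as a careful person would: the job done as asked, in the order asked, and still so for the second after the job is handed in, with the robot touching nothing.
It also fails if it takes over 72 s, if anything falls off the work surface, if the arm or the gripper's body presses on something with over 40 N, if the wrist force passes 120 N, or if a joint passes its speed limit or range.

## Robot

A 6-joint arm with a two-finger parallel gripper is mounted at the origin on the work surface. World frame = base frame: x ahead of the robot, y to its left, z up, the work surface at z = 0. Lengths are in m, angles in rad, forces in N, time in s.
With the tool pointing down it reaches from about 0.35 to 0.975 m from the base axis. Payload 4.9 kg.
Tool frame: the origin (TCP) lies at the very end of the fingers, on their centre line; the grasp point (between the pads) lies 19 mm behind it; z points along the fingers, y is the line along which they close (so a half turn about z gives the same grasp; the last joint's range is limited). The gripper opens to 85 mm and grips with 20 to 120 N. Pads are 22 mm wide; open, the fingers measure 114 mm over their backs; the gripper's body (76 mm by 85 mm) begins 54 mm behind the grasp point. The pads swing forward as they close: fully open they stand 13 mm farther back than shut.
Start: joints at [1.087, 0.053, 1.613, -0, 1.476, -0.119], TCP at [0.223, 0.584, 0.231] pointing down, gripper open.
Joint ranges: [-3.01, 3.01], [-1.01, 2.22], [0.06, 2.58], [-1.02, 4.17], [0.09, 2.62], [-3.14, 3.14]. Speed limits (rad/s): [2.57, 2.57, 3.14, 3.14, 3.14, 3.14].

## Interface

Orientations are given as a unit quaternion [w, x, y, z].
In Python, from plant import manip gives the robot as it stands.
- The arm moves only by the shell command python3 -m pendant 'ROWS'. ROWS is JSON, a list of rows, each a list of 3 entries, a list of its own where there are three numbers: the opening, from 0 (shut) to 1 (fully open), then the shift along the tool's x, y, z in units of 12 cm (1.0 is 12 cm), then the turn about the tool's z in units of pi rad (1.0 is pi rad). In form: [[gripper, [dx, dy, dz], roll], ...]. A call has 1 to 10 rows; each row is the pose to reach, as a shift and turn from the pose commanded when the call began, along the tool's axes at that moment, turning the shorter way round; what a row does not reach only later rows make up. A row lasts 1/10 s, in which the tool goes at most 50 mm and 8.59 degrees, less where a joint would pass 70% of its speed; a pose out of reach is approached as far as the arm can. A call with a number of a shift or a turn outside -1 to 1 is refused whole. A call with a gripper value outside its range is refused whole. The fingers move at their own pace and stop on an object; the grip force is fixed at half the most. Time passes only in rows, so rows that repeat a pose let the fingers close. It gives the time, the measured TCP pose, the force, the opening and the grip force at its end, in the units of the state.
- manip.state(): the state, without advancing time (a new reading comes with each control period).
- manip.grab_frame(name): name is "scene" or "top"; returns a dict with "img" (420x560x3 uint8, red, green, blue), "fx", "fy", "cx", "cy" (pixels), "D" ([k1, k2, p1, p2, k3] as OpenCV has them; the pictures are not rectified), "eye" and "rotation" of the camera in the world. Camera axes: x right, y down, z forward; pixel columns grow to the right and rows downward; lengths in m; the calibration is good to about 2 mm. A picture is of the moment at which its call begins. There is no depth.
- manip.job_done(): hands the job in; it is judged then, once.
The state is a dict: "time": time; "joint_pos": joint angles; "joint_vel": joint speeds; "joint_efforts": joint torques, N m; "tool_pos": TCP position; "tool_rot": TCP orientation; "contact_force": force on the tool from outside, world axes, zero at the start; "ft_torque": the same for the moment, N m; "gripper_width": opening from 0.0 (shut) to 1.0 (fully open); "grasp_force": force on a finger pad.
Only numpy, scipy, OpenCV 4.12 (cv2) and the standard library are available. Lean on these libraries where they do the work, as an engineer would, in place of code of your own. Each camera call takes 0.05 s, during which the arm holds its last target. There are 200 camera calls.

## Working session

There is one attempt and no reset: what is moved stays moved. The work goes in short steps, Python scripts to look and compute and a shell command to move; the robot and the scene stay as the last step left them, time stands still between calls to the robot, and variables do not carry over. Pictures are saved under pics/ and viewed, at most 10 in all, crops included, and the job is handed in when it is done.

```bash
ls; mkdir -p pics
python3 - <<'E'
from plant import manip
import cv2
for n in("scene","top"):
    f=manip.grab_frame(n); cv2.imwrite(f"pics/{n}0.png",f["img"][:,:,::-1])
    print(n,{k:f[k] for k in f if k!="img"})
print(manip.state())
E
```

```text
pics
scene {'fx': 467.38892546706273, 'fy': 467.38892546706273, 'cx': 281.90610741995386, 'cy': 211.56516994717165, 'D': array([-0.11067627,  0.        ,  0.        ,  0.        ,  0.        ]), 'eye': array([0.69407779, 0.37252996, 1.25379236]), 'rotation': array([-0.0501253 ,  0.25816058,  0.95010216, -0.16776904])}
top {'fx': 435.5837357072446, 'fy': 435.5837357072446, 'cx': 285.4058916694941, 'cy': 204.3936912827719, 'D': array([0.00584162, 0.        , 0.        , 0.        , 0.        ]), 'eye': array([0.33283534, 0.02977251, 1.40269157]), 'rotation': array([ 0.04814945, -0.69959174,  0.71141605, -0.04626258])}
{'time': 0.1, 'joint_pos': array([ 1.08697665e+00,  5.33166911e-02,  1.61419516e+00, -1.37025565e-05,
        1.47602215e+00, -1.19018104e-01]), 'joint_vel': array([ 0.00121818, -0.00163617, -0.00370605,  0.00077108, -0.0007493 ,
       -0.00111518]), 'joint_efforts': array([ 4.01765465e-04, -3.94901526e+01, -3.71362495e+01, -3.06416609e-05,
        3.88941611e-03,  1.64034486e-05]), 'tool_pos': array([0.22271633, 0.58334322, 0.23014697]), 'tool_rot': array([-2.81657514e-04,  1.81390323e-01,  9.83410702e-01, -9.28939222e-04]), 'contact_force': array([-0.57237313,  0.12735563, -0.56685657]), 'ft_torque': array([-0.04959014, -0.04673174, -0.01686779]), 'grasp_force': 0.0, 'gripper_width': 0.9998547309449014}
```

View pics/scene0.png

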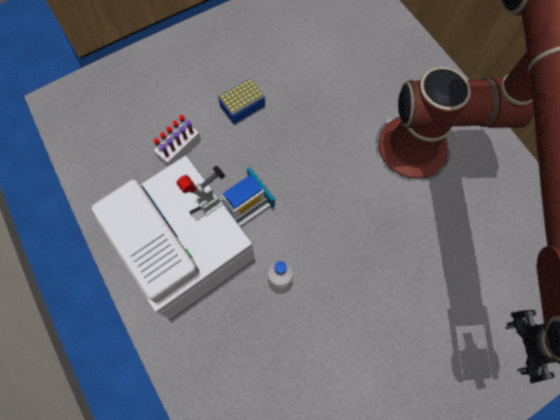

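View pics/top0.png

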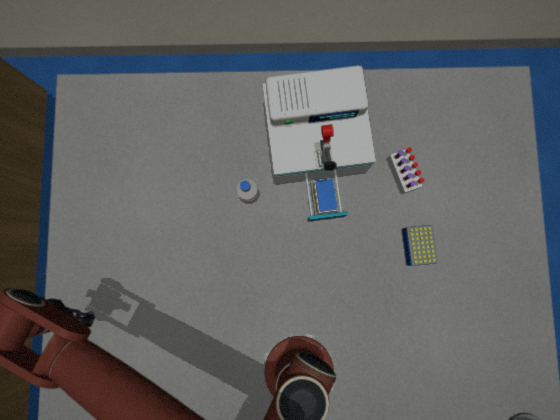

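The first pictures show the analyser with its drawer towards the robot: scene drawer front at about (262,187), red grip (185,183). In top they are at (327,215) and (327,132). The rack, box and bottle are clear of them. Next I'll take enlarged crops to pick points.

Run:
```python
import cv2,numpy as np
def crop(n,x0,y0,w,h,s):
    im=cv2.imread(f"pics/{n}0.png")[y0:y0+h,x0:x0+w]
    im=cv2.resize(im,None,fx=s,fy=s,interpolation=cv2.INTER_CUBIC)
    for i in range(0,w,10): cv2.line(im,(i*s,0),(i*s,6 if i%50 else 16),(0,0,255),1); i%20==0 and cv2.putText(im,str(x0+i),(i*s,26),0,.35,(0,0,255),1)
    for i in range(0,h,10): cv2.line(im,(0,i*s),(6 if i%50 else 16,i*s),(0,0,255),1); i%20==0 and cv2.putText(im,str(y0+i),(8,i*s+4),0,.35,(0,0,255),1)
    cv2.imwrite(f"pics/{n}_crop.png",im)
crop("scene",140,150,150,140,4); crop("top",260,100,125,130,4)
```

```text
(no output)
```

View pics/scene_crop.png

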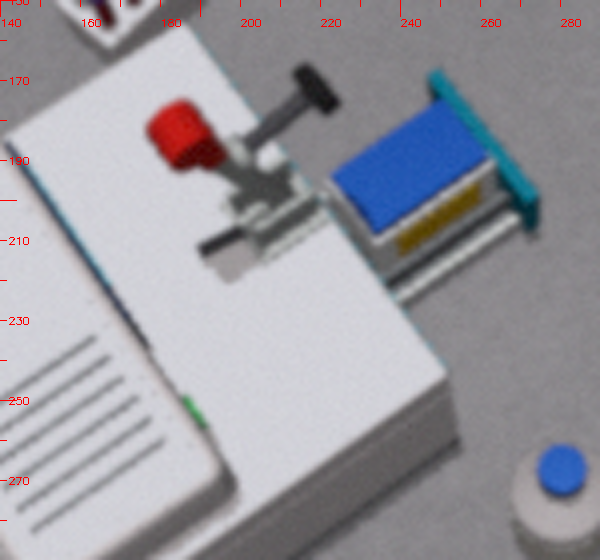

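View pics/top_crop.png

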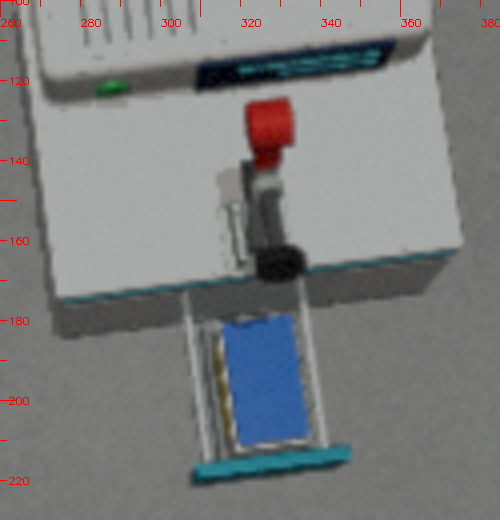

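```bash
cat > fit.py <<'E'
import numpy as np,cv2
from scipy.optimize import least_squares
from scipy.spatial.transform import Rotation as R
C={'s':(467.38892546706273,281.90610741995386,211.56516994717165,-0.11067627,[0.69407779,0.37252996,1.25379236],[-0.0501253,0.25816058,0.95010216,-0.16776904]),
't':(435.5837357072446,285.4058916694941,204.3936912827719,0.00584162,[0.33283534,0.02977251,1.40269157],[0.04814945,-0.69959174,0.71141605,-0.04626258])}
def proj(c,P):
    f,cx,cy,k,e,q=C[c]; Rm=R.from_quat([q[1],q[2],q[3],q[0]]).as_matrix().T
    return cv2.projectPoints(np.atleast_2d(P).astype(float),cv2.Rodrigues(Rm)[0],-Rm@np.array(e),np.array([[f,0,cx],[0,f,cy],[0,0,1.]]),np.array([k,0,0,0,0.]))[0][:,0]
def tri(us,ut,p0=(.7,-.05,.3)):
    r=least_squares(lambda p:np.r_[proj('s',p)[0]-us,proj('t',p)[0]-ut],p0); return r.x,r.fun
E
python3 - <<'E'
from fit import *
g=[20+155*np.sin(.2618),0,180+155*np.cos(.2618)]
S=[((0,-150,165),187,25),((0,150,165),447,370),((0,150,0),458,440),((-135,-60,75),440,70),((-135,60,75),538,192),((-135,60,14),535,230),
((-121,-30,107),443,98),((-121,30,107),498,155),((-21,30,107),378,233),((-21,-30,107),330,180),(g,186,134)]
T=[((0,150,165),57,300),((0,-150,165),462,247),((0,150,0),58,338),((0,-150,0),425,293),((-135,60,75),195,471),((-135,-60,75),350,455),
((-21,30,107),222,325),((-21,-30,107),292,315),((-121,-30,107),308,438),((-121,30,107),237,446),(g,270,123)]
off={'s':(140,150),'t':(260,100)}
D=[(c,np.array(m)/1e3,np.array([(a+.5)/4-.5+off[c][0],(b+.5)/4-.5+off[c][1]])) for c,L in(('s',S),('t',T)) for m,a,b in L]
def W(p,m): c,s=np.cos(p[2]),np.sin(p[2]); return np.array([p[0]+c*m[0]-s*m[1],p[1]+s*m[0]+c*m[1],m[2]])
r=least_squares(lambda p:np.concatenate([proj(c,W(p,m))[0]-u for c,m,u in D]),[.65,-.05,0],loss='soft_l1')
print(r.x); 
for (c,m,u),e in zip(D,np.array([proj(c,W(r.x,m))[0]-u for c,m,u in D])): print(c,m.round(3),e.round(2))
for i in(6,7,8,9,10):
    m=D[i][1]; j=[k for k in range(11,22) if np.allclose(D[k][1],m)][0]
    x,f=tri(D[i][2],D[j][2]); print('tri',m.round(3),x.round(4),W(r.x,m).round(4),abs(f).max().round(2))
E
```

```text
[ 0.60427079 -0.08280269  0.10754853]
s [ 0.    -0.15   0.165] [-1.2  -1.57]
s [0.    0.15  0.165] [0.19 1.21]
s [0.   0.15 0.  ] [0.59 0.51]
s [-0.135 -0.06   0.075] [-0.47 -0.7 ]
s [-0.135  0.06   0.075] [0.53 0.94]
s [-0.135  0.06   0.014] [ 1.4  -0.59]
s [-0.121 -0.03   0.107] [ 0.28 -1.99]
s [-0.121  0.03   0.107] [-0.46  0.22]
s [-0.021  0.03   0.107] [-1.39  1.65]
s [-0.021 -0.03   0.107] [-2.19 -2.13]
s [0.06 0.   0.33] [-1.36  0.89]
t [0.    0.15  0.165] [-0.94 -0.48]
t [ 0.    -0.15   0.165] [0.42 0.12]
t [0.   0.15 0.  ] [0.43 0.21]
t [ 0.   -0.15  0.  ] [-0.47  0.24]
t [-0.135  0.06   0.075] [-0.01  2.09]
t [-0.135 -0.06   0.075] [0.08 1.25]
t [-0.021  0.03   0.107] [-1.34 -0.94]
t [-0.021 -0.03   0.107] [ 0.83 -0.87]
t [-0.121 -0.03   0.107] [1.45 0.95]
t [-0.121  0.03   0.107] [-0.67  1.42]
t [0.06 0.   0.33] [-0.53  0.41]
tri [-0.121 -0.03   0.107] [ 0.4904 -0.1216  0.1051] [ 0.4872 -0.1256  0.107 ] 0.01
tri [-0.121  0.03   0.107] [ 0.4821 -0.0655  0.1127] [ 0.4807 -0.066   0.107 ] 0.88
tri [-0.021  0.03   0.107] [ 0.5758 -0.058   0.108 ] [ 0.5802 -0.0552  0.107 ] 0.46
tri [-0.021 -0.03   0.107] [ 0.5845 -0.1121  0.0965] [ 0.5866 -0.1149  0.107 ] 0.55
tri [0.06 0.   0.33] [ 0.6619 -0.0758  0.3343] [ 0.664  -0.0763  0.3297] 0.74
```

Good fit: the analyser is at (0.604, -0.083) with yaw 0.1075, and the triangulated grip is at (0.662, -0.076, 0.334). I'll lift and go above the grip.

```bash
cat > go.py <<'E'
# world target (analyser frame mm of TCP, yaw offset deg) -> shift in tool units
import sys,numpy as np
from plant import manip
from scipy.spatial.transform import Rotation as R
A=np.array([.6038,-.0825]);Y=.1075
def info():
    s=manip.state();q=s['tool_rot'];Rm=R.from_quat([q[1],q[2],q[3],q[0]]).as_matrix()
    c,n=np.cos(Y),np.sin(Y);d=s['tool_pos'][:2]-A
    a=np.array([c*d[0]+n*d[1],-n*d[0]+c*d[1],s['tool_pos'][2]])*1e3
    h=np.degrees(np.arctan2(Rm[1,1],Rm[0,1])-Y)-90
    return s,Rm,a,h
def to(m):
    s,Rm,a,h=info();c,n=np.cos(Y),np.sin(Y);m=np.array(m)/1e3
    w=np.r_[A+[c*m[0]-n*m[1],n*m[0]+c*m[1]],m[2]]
    return (Rm.T@(w-s['tool_pos'])/.12).round(3)
if __name__=="__main__":
    s,Rm,a,h=info();print('t',round(s['time'],2),'analyser mm',a.round(1),'yaw',h.round(2),'F',s['contact_force'].round(1),'w',round(s['gripper_width'],3),'g',round(s['grasp_force'],1),'j',s['joint_pos'].round(2))
    for k in sys.argv[1:]: print(k,to(eval(k)))
E
for i in 1 2; do python3 -m pendant '[[1,[-0.9,-0.64,-0.92],0],[1,[-0.9,-0.64,-0.92],0],[1,[-0.9,-0.64,-0.92],0],[1,[-0.9,-0.64,-0.92],0]]'; done
python3 go.py '[60,0,450]'
```

```text
time: 0.5
tool_pos: [0.2982, 0.4723, 0.3453]
tool_rot: [0.001, 0.182, 0.983, 0.002]
contact_force: [0.3, 0.3, -0.0]
gripper_width: 0.998
grasp_force: 0.0
time: 0.9
tool_pos: [0.3714, 0.3618, 0.455]
tool_rot: [0.001, 0.182, 0.983, 0.001]
contact_force: [0.1, -0.4, -0.2]
gripper_width: 0.999
grasp_force: 0.0
t 0.9 analyser mm [-183.4  466.6  455. ] yaw -27.19 F [ 0.1 -0.4 -0.2] w 0.999 g 0.0 j [ 0.63 -0.24  1.52 -0.    1.86 -0.58]
[60,0,450] [-3.581 -2.532  0.042]
```

```bash
python3 -m pendant '[[1,[-0.9,-0.63,0],0],[1,[-0.9,-0.63,0],0],[1,[-0.9,-0.63,0],0]]' >/dev/null
python3 -m pendant '[[1,[-0.9,-0.63,0],0],[1,[-0.9,-0.63,0],0],[1,[-0.9,-0.63,0],0]]' >/dev/null
python3 -m pendant '[[1,[-0.9,-0.63,0],0],[1,[-0.9,-0.63,0],0],[1,[-0.9,-0.63,0],0]]' >/dev/null
python3 -m pendant '[[1,[-0.85,-0.63,0],-0.15],[1,[-0.85,-0.63,0],-0.15],[1,[-0.85,-0.63,0],-0.15],[1,[-0.85,-0.63,0],-0.15],[1,[-0.85,-0.63,0],-0.15]]' >/dev/null
python3 go.py '[60,0,450]' '[60,0,311]'
python3 - <<'E'
from plant import manip
import cv2,numpy as np
a=manip.grab_frame("scene")["img"][130:250,120:320];b=manip.grab_frame("top")["img"][70:220,250:400]
a=cv2.resize(a,None,fx=2.5,fy=2.5,interpolation=2);b=cv2.resize(b,None,fx=2,fy=2,interpolation=2)
cv2.imwrite("pics/above.png",np.hstack([a,b])[:,:,::-1])
E
```

```text
t 2.3 analyser mm [ 57.3   5.4 450.4] yaw -0.15 F [0.2 0.4 0.4] w 1.002 g 0.0 j [-0.22  0.11  1.19  0.    1.84 -1.89]
[60,0,450] [-0.023 -0.045  0.003]
[60,0,311] [-0.026 -0.046  1.161]
```

View pics/above.png

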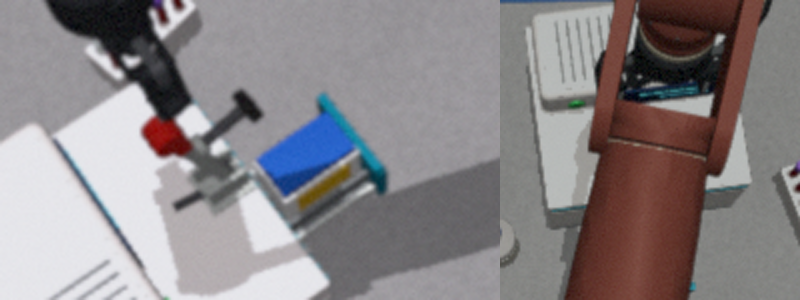

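The picture shows the gripper directly above the red grip, with the closing line across its flat ends. The top view is hidden by the arm. I'll descend.

```bash
python3 -m pendant '[[1,[-0.02,-0.045,0.3],0],[1,[-0.02,-0.045,0.6],0],[1,[-0.02,-0.045,0.7],0],[1,[-0.02,-0.045,0.7],0]]' |grep force
python3 -m pendant '[[1,[0,0,0.1],0],[1,[0,0,0.2],0],[1,[0,0,0.3],0],[1,[0,0,0.4],0],[1,[0,0,0.45],0],[1,[0,0,0.45],0]]' |grep force
python3 go.py '[60,0,311]'
python3 - <<'E'
from plant import manip
import cv2
cv2.imwrite("pics/down.png",cv2.resize(manip.grab_frame("scene")["img"][130:250,130:290],None,fx=4,fy=4,interpolation=2)[:,:,::-1])
E
```

```text
contact_force: [-0.5, -0.2, 0.8]
grasp_force: 0.0
contact_force: [-0.5, 0.3, 0.5]
grasp_force: 0.0
t 3.4 analyser mm [ 5.900e+01 -1.000e-01  3.122e+02] yaw -0.07 F [-0.5  0.3  0.5] w 1.004 g 0.0 j [-0.23  0.12  1.41 -0.    1.62 -1.9 ]
[60,0,311] [-0.008  0.001  0.01 ]
```

View pics/down.png

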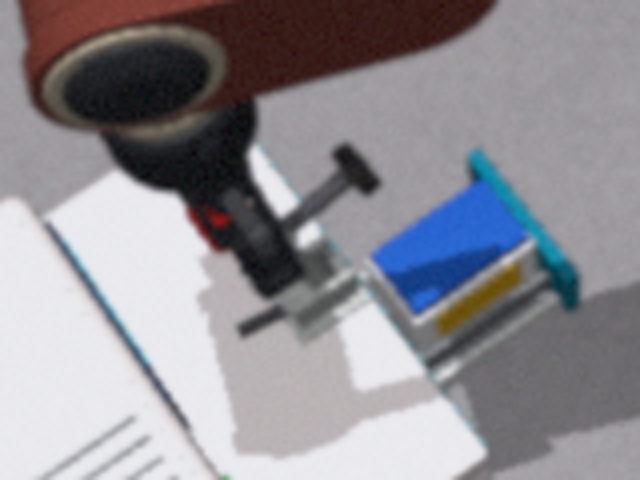

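The picture shows the fingers straddling the grip, with red visible behind the +y finger at about (208,222). I'll close.

```bash
python3 -m pendant '[[0,[0,0,0],0],[0,[0,0,0],0],[0,[0,0,0],0],[0,[0,0,0],0],[0,[0,0,0],0],[0,[0,0,0],0],[0,[0,0,0],0],[0,[0,0,0],0]]' |grep force
python3 go.py
python3 - <<'E'
import numpy as np
for n,b in(("close",np.linspace(0,1.83,31)),):
    th=b-.2618
    P=np.c_[-155*np.sin(th),155*np.cos(th)]; P-=P[0]   # analyser dx, dz mm
    # tool x = -analyser x (yaw~0), tool z = down
    for i in range(0,31,10):
        print(b[i].round(2),"P0 rel; tool x,z units from this call start:",[( (-(p[0]-P[i,0])/120).round(3), (-(p[1]-P[i,1])/120).round(3)) for p in P[i+1:i+11]])
E
```

```text
contact_force: [-0.3, -6.0, 2.8]
grasp_force: 62.0
t 4.25 analyser mm [ 59.7  -1.  314.9] yaw -0.09 F [-0.3 -6.   2.8] w 0.322 g 62.0 j [-0.23  0.12  1.41 -0.    1.62 -1.9 ]
0.0 P0 rel; tool x,z units from this call start: [(np.float64(0.077), np.float64(-0.018)), (np.float64(0.154), np.float64(-0.031)), (np.float64(0.233), np.float64(-0.04)), (np.float64(0.311), np.float64(-0.044)), (np.float64(0.39), np.float64(-0.043)), (np.float64(0.469), np.float64(-0.037)), (np.float64(0.547), np.float64(-0.026)), (np.float64(0.624), np.float64(-0.011)), (np.float64(0.7), np.float64(0.009)), (np.float64(0.775), np.float64(0.034))]
0.61 P0 rel; tool x,z units from this call start: [(np.float64(0.073), np.float64(0.029)), (np.float64(0.144), np.float64(0.063)), (np.float64(0.214), np.float64(0.1)), (np.float64(0.28), np.float64(0.142)), (np.float64(0.344), np.float64(0.188)), (np.float64(0.405), np.float64(0.238)), (np.float64(0.463), np.float64(0.292)), (np.float64(0.518), np.float64(0.348)), (np.float64(0.569), np.float64(0.408)), (np.float64(0.616), np.float64(0.471))]
1.22 P0 rel; tool x,z units from this call start: [(np.float64(0.043), np.float64(0.066)), (np.float64(0.083), np.float64(0.134)), (np.float64(0.118), np.float64(0.205)), (np.float64(0.148), np.float64(0.277)), (np.float64(0.174), np.float64(0.352)), (np.float64(0.196), np.float64(0.427)), (np.float64(0.213), np.float64(0.504)), (np.float64(0.225), np.float64(0.582)), (np.float64(0.232), np.float64(0.661)), (np.float64(0.235), np.float64(0.739))]
1.83 P0 rel; tool x,z units from this call start: []
```

```bash
python3 -m pendant '[[0,[0.038,0,-0.01],0],[0,[0.077,0,-0.018],0],[0,[0.116,0,-0.025],0],[0,[0.154,0,-0.031],0],[0,[0.194,0,-0.036],0],[0,[0.233,0,-0.04],0],[0,[0.272,0,-0.043],0],[0,[0.311,0,-0.044],0],[0,[0.35,0,-0.044],0],[0,[0.39,0,-0.043],0]]' |grep force
python3 go.py '[13,-1,320]'
```

```text
contact_force: [10.0, -5.4, 0.5]
grasp_force: 61.2
t 5.25 analyser mm [ 15.3  -1.1 319.9] yaw -0.07 F [10.  -5.4  0.5] w 0.32 g 61.2 j [-0.25  0.01  1.51  0.    1.61 -1.93]
[13,-1,320] [ 0.019  0.001 -0.001]
```

```bash
python3 -m pendant '[[0,[0.04,0,0.002],0],[0,[0.079,0,0.006],0],[0,[0.118,0,0.011],0],[0,[0.157,0,0.017],0],[0,[0.196,0,0.024],0],[0,[0.234,0,0.032],0],[0,[0.272,0,0.042],0],[0,[0.31,0,0.052],0],[0,[0.348,0,0.064],0],[0,[0.385,0,0.077],0]]' |grep force
python3 go.py
python3 -m pendant '[[0,[0.037,0,0.014],0],[0,[0.073,0,0.029],0],[0,[0.109,0,0.045],0],[0,[0.144,0,0.063],0],[0,[0.179,0,0.081],0],[0,[0.214,0,0.1],0],[0,[0.247,0,0.121],0],[0,[0.28,0,0.142],0],[0,[0.312,0,0.165],0],[0,[0.344,0,0.188],0]]' |grep force
python3 go.py
```

```text
contact_force: [5.6, -6.4, 2.2]
grasp_force: 61.4
t 6.25 analyser mm [-31.   -1.3 312. ] yaw -0.09 F [ 5.6 -6.4  2.2] w 0.32 g 61.4 j [-0.28 -0.1   1.63  0.    1.6  -1.96]
contact_force: [-0.4, -6.3, 10.2]
grasp_force: 65.8
t 7.25 analyser mm [-73.1  -1.4 290.9] yaw -0.11 F [-0.4 -6.3 10.2] w 0.316 g 65.8 j [-0.31 -0.19  1.74 -0.    1.58 -1.99]
```

```bash
python3 -m pendant '[[0,[0.031,0,0.025],0],[0,[0.061,0,0.05],0],[0,[0.09,0,0.076],0],[0,[0.119,0,0.104],0],[0,[0.147,0,0.132],0],[0,[0.174,0,0.16],0],[0,[0.2,0,0.19],0],[0,[0.225,0,0.22],0],[0,[0.249,0,0.251],0],[0,[0.272,0,0.283],0]]' |grep force
python3 go.py
python3 -m pendant '[[0,[0.022,0,0.033],0],[0,[0.043,0,0.066],0],[0,[0.063,0,0.1],0],[0,[0.083,0,0.134],0],[0,[0.101,0,0.17],0],[0,[0.118,0,0.205],0],[0,[0.134,0,0.241],0],[0,[0.148,0,0.277],0],[0,[0.162,0,0.315],0],[0,[0.174,0,0.352],0]]' |grep force
python3 go.py
```

```text
contact_force: [-7.8, -7.8, 8.7]
grasp_force: 73.8
t 8.25 analyser mm [-107.6   -1.5  256.3] yaw -0.13 F [-7.8 -7.8  8.7] w 0.316 g 73.8 j [-0.34 -0.25  1.86 -0.    1.54 -2.01]
contact_force: [-11.7, -10.8, 5.4]
grasp_force: 80.0
t 9.25 analyser mm [-129.8   -1.5  211.5] yaw -0.1 F [-11.7 -10.8   5.4] w 0.322 g 80.0 j [-0.35 -0.28  1.95 -0.01  1.47 -2.03]
```

```bash
python3 -m pendant '[[0,[0.011,-0.003,0.037],0],[0,[0.022,-0.006,0.075],0],[0,[0.031,-0.01,0.113],0],[0,[0.039,-0.01,0.152],0],[0,[0.045,-0.01,0.191],0],[0,[0.051,-0.01,0.23],0],[0,[0.055,-0.01,0.27],0],[0,[0.058,-0.01,0.309],0],[0,[0.06,-0.01,0.348],0],[0,[0.061,-0.01,0.387],0]]' |grep force
python3 go.py
```

```text
contact_force: [-4.6, -7.3, -0.9]
grasp_force: 82.2
t 10.25 analyser mm [-137.2   -1.5  163.5] yaw -0.07 F [-4.6 -7.3 -0.9] w 0.319 g 82.2 j [-0.36 -0.26  2.01 -0.    1.39 -2.04]
```

```bash
python3 -m pendant '[[0,[0,0,0.012],0],[0,[0,0,0.025],0],[0,[0,0,0.025],0]]' |grep force
python3 go.py
```

```text
contact_force: [-7.4, -6.9, 0.5]
grasp_force: 82.5
t 10.55 analyser mm [-137.2   -1.6  160.6] yaw -0.09 F [-7.4 -6.9  0.5] w 0.321 g 82.5 j [-0.36 -0.25  2.02 -0.    1.38 -2.04]
```

```bash
python3 -m pendant '[[0,[0,0,0.012],0],[0,[0,0,0.025],0],[0,[0,0,0.025],0]]' |grep force
python3 go.py
python3 - <<'E'
from plant import manip
import cv2
cv2.imwrite("pics/lock.png",cv2.resize(manip.grab_frame("scene")["img"][130:250,150:310],None,fx=4,fy=4,interpolation=2)[:,:,::-1])
E
```

```text
contact_force: [-6.0, -6.5, -1.5]
grasp_force: 82.2
t 10.85 analyser mm [-137.1   -1.6  157.3] yaw -0.04 F [-6.  -6.5 -1.5] w 0.322 g 82.2 j [-0.36 -0.25  2.02 -0.    1.37 -2.04]
```

View pics/lock.png

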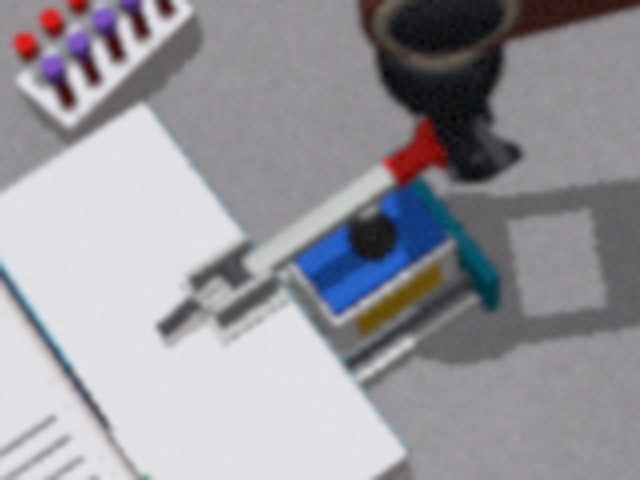

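The picture shows the arm nearly level over the cassette, with the black foot at about (372,232) over the blue top. The force doesn't show it seated yet, so I'll go down further in small steps.

```bash
python3 -m pendant '[[0,[0,0,0.008],0],[0,[0,0,0.016],0],[0,[0,0,0.016],0]]' >/dev/null
python3 go.py
python3 -m pendant '[[0,[0,0,0.008],0],[0,[0,0,0.016],0],[0,[0,0,0.016],0]]' >/dev/null
python3 go.py
```

```text
t 11.2 analyser mm [-137.    -1.5  155.4] yaw -0.05 F [-4.1 -7.6 -1.8] w 0.318 g 82.2 j [-0.36 -0.25  2.02 -0.    1.37 -2.04]
t 11.5 analyser mm [-136.9   -1.5  153.5] yaw -0.05 F [-4.2 -7.9 -2.8] w 0.318 g 82.2 j [-0.36 -0.25  2.02 -0.    1.37 -2.04]
```

```bash
python3 -m pendant '[[0,[0,0,0.012],0],[0,[0,0,0.025],0],[0,[0,0,0.025],0]]' >/dev/null
python3 go.py
python3 -m pendant '[[0,[0,0,0.012],0],[0,[0,0,0.025],0],[0,[0,0,0.025],0]]' >/dev/null
python3 go.py
python3 - <<'E'
from plant import manip
import cv2
a=manip.grab_frame("scene")["img"][130:250,150:310]
cv2.imwrite("pics/lock2.png",cv2.resize(a,None,fx=4,fy=4,interpolation=2)[:,:,::-1])
E
```

```text
t 11.8 analyser mm [-136.8   -1.6  151.7] yaw -0.08 F [-7.9 -5.9  3.4] w 0.314 g 83.0 j [-0.36 -0.25  2.03 -0.    1.36 -2.04]
t 12.1 analyser mm [-136.7   -1.6  151.5] yaw -0.02 F [-14.9  -4.1  16.2] w 0.318 g 84.6 j [-0.36 -0.24  2.02 -0.    1.36 -2.04]
```

View pics/lock2.png

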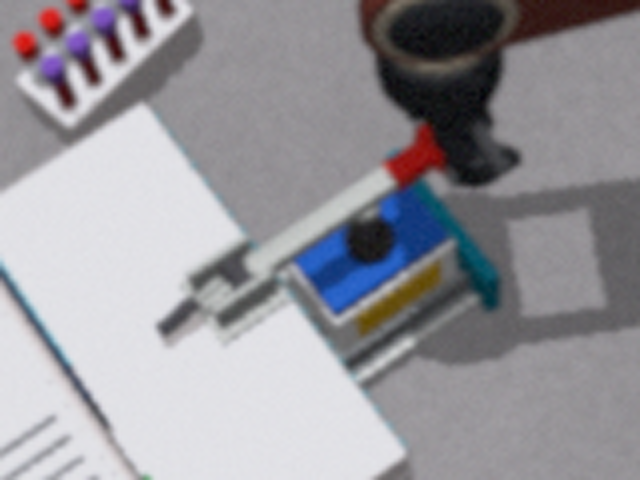

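The foot is now seated: it stopped at 151.5 mm and the force rose to +16 N. In the picture it stands on the blue top at about (370,240). I'll hold it for over a second.

```bash
python3 -m pendant '[[0,[0,0,0.008],0],[0,[0,0,0.008],0],[0,[0,0,0.008],0],[0,[0,0,0.008],0],[0,[0,0,0.008],0],[0,[0,0,0.008],0],[0,[0,0,0.008],0],[0,[0,0,0.008],0],[0,[0,0,0.008],0],[0,[0,0,0.008],0]]' >/dev/null
python3 go.py
python3 -m pendant '[[0,[0,0,0],0],[0,[0,0,0],0],[0,[0,0,0],0],[0,[0,0,0],0],[0,[0,0,0],0]]' >/dev/null
python3 go.py
```

```text
t 13.15 analyser mm [-136.8   -1.6  151.5] yaw -0.02 F [-17.6  -2.5  20.9] w 0.319 g 85.3 j [-0.36 -0.24  2.02 -0.    1.36 -2.04]
t 13.65 analyser mm [-136.7   -1.6  151.5] yaw -0.02 F [-18.3  -2.5  21.1] w 0.32 g 85.3 j [-0.36 -0.24  2.02 -0.    1.36 -2.04]
```

```bash
python3 -m pendant '[[0,[0,0,-0.028],0],[0,[0,0,-0.056],0],[0,[0,0,-0.084],0],[0,[0,0,-0.112],0],[0,[0,0,-0.14],0]]' >/dev/null
python3 go.py
python3 -m pendant '[[0,[-0.001,0,-0.039],0],[0,[-0.003,0,-0.078],0],[0,[-0.006,0,-0.117],0],[0,[-0.01,0,-0.157],0],[0,[-0.016,0,-0.196],0],[0,[-0.022,0,-0.235],0],[0,[-0.03,0,-0.274],0],[0,[-0.039,0,-0.312],0],[0,[-0.05,0,-0.35],0],[0,[-0.061,0,-0.387],0]]' >/dev/null
python3 go.py
```

```text
t 14.15 analyser mm [-137.    -1.5  161.4] yaw -0.05 F [  8.2  -9.  -13.9] w 0.314 g 80.9 j [-0.36 -0.25  2.02 -0.    1.38 -2.04]
t 15.15 analyser mm [-130.6   -1.5  206.7] yaw -0.08 F [  3.6  -7.8 -13. ] w 0.315 g 79.4 j [-0.36 -0.27  1.95 -0.    1.47 -2.03]
```

```bash
python3 -m pendant '[[0,[-0.012,0,-0.037],0],[0,[-0.026,0,-0.075],0],[0,[-0.04,0,-0.111],0],[0,[-0.056,0,-0.147],0],[0,[-0.073,0,-0.182],0],[0,[-0.091,0,-0.218],0],[0,[-0.111,0,-0.252],0],[0,[-0.131,0,-0.286],0],[0,[-0.152,0,-0.319],0],[0,[-0.174,0,-0.352],0]]' >/dev/null
python3 go.py
python3 -m pendant '[[0,[-0.023,0,-0.032],0],[0,[-0.047,0,-0.063],0],[0,[-0.072,0,-0.093],0],[0,[-0.098,0,-0.123],0],[0,[-0.125,0,-0.151],0],[0,[-0.153,0,-0.179],0],[0,[-0.182,0,-0.207],0],[0,[-0.211,0,-0.233],0],[0,[-0.241,0,-0.258],0],[0,[-0.272,0,-0.283],0]]' >/dev/null
python3 go.py
```

```text
t 16.15 analyser mm [-110.4   -1.4  248.8] yaw -0.1 F [-0.7 -8.  -9. ] w 0.32 g 77.3 j [-0.34 -0.25  1.86 -0.    1.54 -2.01]
t 17.15 analyser mm [-77.3  -1.3 283.6] yaw -0.09 F [-2.1 -6.1 -7. ] w 0.322 g 74.5 j [-0.31 -0.18  1.75 -0.    1.58 -1.99]
```

```bash
python3 -m pendant '[[0,[-0.032,0,-0.023],0],[0,[-0.064,0,-0.046],0],[0,[-0.097,0,-0.067],0],[0,[-0.13,0,-0.088],0],[0,[-0.165,0,-0.107],0],[0,[-0.2,0,-0.125],0],[0,[-0.235,0,-0.143],0],[0,[-0.271,0,-0.159],0],[0,[-0.307,0,-0.174],0],[0,[-0.344,0,-0.188],0]]' >/dev/null
python3 go.py
python3 -m pendant '[[0,[-0.037,0,-0.013],0],[0,[-0.075,0,-0.025],0],[0,[-0.113,0,-0.035],0],[0,[-0.151,0,-0.045],0],[0,[-0.189,0,-0.053],0],[0,[-0.228,0,-0.06],0],[0,[-0.267,0,-0.066],0],[0,[-0.306,0,-0.071],0],[0,[-0.345,0,-0.075],0],[0,[-0.385,0,-0.077],0]]' >/dev/null
python3 go.py
```

```text
t 18.15 analyser mm [-34.5  -1.2 307.4] yaw -0.07 F [ 0.3 -4.8 -8.4] w 0.318 g 70.1 j [-0.28 -0.09  1.63 -0.    1.61 -1.96]
t 19.15 analyser mm [ 12.7  -1.1 318.1] yaw -0.05 F [  0.3  -4.5 -17.5] w 0.316 g 64.1 j [-0.25  0.01  1.51  0.    1.62 -1.93]
```

```bash
python3 -m pendant '[[0,[-0.04,0,0.003],0],[0,[-0.079,0,0.006],0],[0,[-0.118,0,0.01],0],[0,[-0.157,0,0.015],0],[0,[-0.196,0,0.021],0],[0,[-0.236,0,0.028],0],[0,[-0.274,0,0.036],0],[0,[-0.313,0,0.045],0],[0,[-0.352,0,0.053],0],[0,[-0.39,0,0.063],0]]' >/dev/null
python3 go.py
python3 -m pendant '[[0,[-0.01,0,0.003],0],[0,[-0.02,0,0.006],0],[0,[-0.02,0,0.006],0]]' >/dev/null
python3 go.py
```

```text
t 20.15 analyser mm [ 60.3  -1.1 314. ] yaw -0.04 F [-17.4   0.3  12.3] w 0.318 g 65.4 j [-0.23  0.12  1.41  0.    1.61 -1.9 ]
t 20.45 analyser mm [ 60.1  -1.1 314.1] yaw -0.06 F [-14.1   1.4   5.5] w 0.318 g 64.4 j [-0.23  0.12  1.4  -0.    1.62 -1.9 ]
```

```bash
python3 -m pendant '[[1,[0,0,0],0],[1,[0,0,0],0],[1,[0,0,0],0],[1,[0,0,0],0],[1,[0,0,0],0],[1,[0,0,0],0],[1,[0,0,0],0]]' >/dev/null
python3 go.py
python3 - <<'E'
from fit import *
A=np.array([.6038,-.0825]);Y=.1075
for n,a,b in(("bottlecap",(280,267),(245,186)),("rack",(180,141),(409,172)),("box",(241,97),(423,244))):
    x,f=tri(np.array(a),np.array(b),(.5,0,.1));d=x[:2]-A;c,s=np.cos(Y),np.sin(Y)
    print(n,x.round(3),(c*d[0]+s*d[1]).round(3),(-s*d[0]+c*d[1]).round(3))
E
```

```text
t 21.15 analyser mm [ 62.   -1.4 310.9] yaw -0.06 F [ 0.5 -0.5 -0.1] w 0.999 g 0.0 j [-0.23  0.12  1.41  0.    1.61 -1.9 ]
bottlecap [0.557 0.149 0.152] -0.022 0.235
rack [ 0.61  -0.362  0.028] -0.024 -0.278
box [ 0.382 -0.39   0.047] -0.254 -0.282
```

```bash
python3 -m pendant '[[1,[0,0,-0.2],0],[1,[0,0,-0.4],0],[1,[0,0,-0.7],0],[1,[0,0,-1],0],[1,[0,0,-1],0]]' >/dev/null
python3 go.py
python3 -m pendant '[[1,[0.77,0.15,0],0],[1,[0.77,0.15,0],0],[1,[0.77,0.15,0],0]]' >/dev/null
python3 -m pendant '[[1,[0.77,0.15,0],0],[1,[0.77,0.15,0],0],[1,[0.77,0.15,0],0]]' >/dev/null
python3 -m pendant '[[1,[0.77,0.16,0],0.2],[1,[0.77,0.16,0],0.2],[1,[0.77,0.16,0],0.2],[1,[0.77,0.16,0],0.2],[1,[0.77,0.16,0],0.2],[1,[0.77,0.16,0],0.2]]' >/dev/null
python3 -m pendant '[[1,[0,0,0],0.3],[1,[0,0,0],0.3],[1,[0,0,0],0.3],[1,[0,0,0],0.3],[1,[0,0,0],0.3],[1,[0,0,0],0.3],[1,[0,0,0],0.3],[1,[0,0,0],0.3]]' >/dev/null
python3 go.py '[-215,54,20]'
python3 - <<'E'
from plant import manip
import cv2
a=manip.grab_frame("scene")["img"][110:290,120:380]
cv2.imwrite("pics/rolled.png",cv2.resize(a,None,fx=3,fy=3,interpolation=2)[:,:,::-1])
E
```

```text
t 21.65 analyser mm [ 63.1  -1.8 438.9] yaw -0.06 F [-0.1 -0.4  0.5] w 1.001 g 0.0 j [-0.23  0.12  1.21  0.    1.81 -1.9 ]
t 23.65 analyser mm [-214.8   54.   430.7] yaw -89.93 F [-0.2 -0.2 -0.8] w 1.001 g 0.0 j [-0.33 -0.56  1.79  0.    1.91 -0.44]
[-215,54,20] [-1.000e-03  0.000e+00  3.423e+00]
```

View pics/rolled.png

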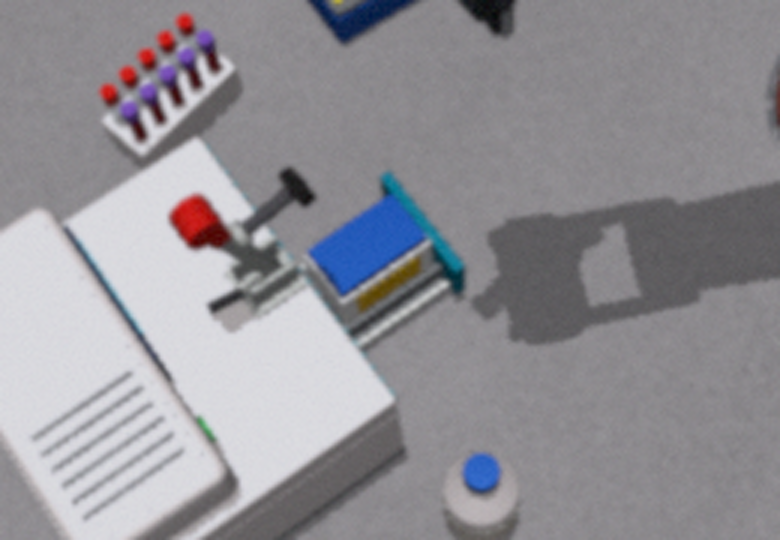

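The picture shows the clamp back fully open, with the red grip at about (200,222) and the foot at (297,187). The cassette is standing in its nest and the bystanders haven't moved. I'll descend in front of the drawer.

```bash
python3 -m pendant '[[1,[0,0,0.4],0],[1,[0,0,0.8],0],[1,[0,0,1],0]]' >/dev/null
python3 -m pendant '[[1,[0,0,0.4],0],[1,[0,0,0.8],0],[1,[0,0,1],0]]' >/dev/null
python3 go.py
python3 -m pendant '[[1,[0,0,0.3],0],[1,[0,0,0.6],0],[1,[0,0,0.85],0],[1,[0,0,0.85],0]]' >/dev/null
python3 go.py
python3 -m pendant '[[1,[0,0,0.2],0],[1,[0,0,0.4],0],[1,[0,0,0.6],0],[1,[0,0,0.6],0]]' >/dev/null
python3 go.py '[-190,54,16]'
```

```text
t 24.3 analyser mm [-217.2   55.1  186. ] yaw -89.92 F [-0.   0.4  0.2] w 1.005 g 0.0 j [-0.33 -0.55  2.19 -0.    1.51 -0.44]
t 24.7 analyser mm [-218.6   55.7   84.2] yaw -89.95 F [-1.7  1.  -0.1] w 1.001 g 0.0 j [-0.33 -0.44  2.29 -0.    1.3  -0.43]
t 25.1 analyser mm [-216.6   54.7   15.7] yaw -89.99 F [-0.6  0.4 -0.2] w 1.001 g 0.0 j [-0.33 -0.31  2.32 -0.    1.13 -0.43]
[-190,54,16] [-0.006  0.221 -0.004]
```

```bash
python3 -m pendant '[[1,[0,0.04,0],0],[1,[0,0.08,0],0],[1,[0,0.12,0],0],[1,[0,0.16,0],0],[1,[0,0.19,0],0],[1,[0,0.22,0],0],[1,[0,0.25,0],0],[1,[0,0.28,0],0],[1,[0,0.31,0],0],[1,[0,0.34,0],0]]' >/dev/null
python3 go.py
python3 -m pendant '[[1,[0,0.025,0],0],[1,[0,0.05,0],0],[1,[0,0.075,0],0],[1,[0,0.1,0],0],[1,[0,0.125,0],0],[1,[0,0.15,0],0],[1,[0,0.175,0],0],[1,[0,0.2,0],0],[1,[0,0.225,0],0],[1,[0,0.25,0],0]]' >/dev/null
python3 go.py
```

```text
t 26.1 analyser mm [-173.2   53.4   19. ] yaw -90.03 F [-7.8 -0.8  8.9] w 0.997 g 5.5 j [-0.29 -0.19  2.23 -0.    1.11 -0.39]
t 27.1 analyser mm [-143.1   53.5   19. ] yaw -90.03 F [-5.7 -0.2  8. ] w 0.995 g 4.7 j [-0.26 -0.11  2.16 -0.    1.1  -0.37]
```

```bash
python3 -m pendant '[[1,[0,0.025,0],0],[1,[0,0.05,0],0],[1,[0,0.075,0],0],[1,[0,0.1,0],0],[1,[0,0.125,0],0],[1,[0,0.15,0],0],[1,[0,0.175,0],0],[1,[0,0.2,0],0],[1,[0,0.225,0],0],[1,[0,0.25,0],0]]' >/dev/null
python3 go.py
python3 -m pendant '[[1,[0,0.025,0],0],[1,[0,0.05,0],0],[1,[0,0.075,0],0],[1,[0,0.1,0],0],[1,[0,0.125,0],0],[1,[0,0.15,0],0],[1,[0,0.175,0],0],[1,[0,0.2,0],0],[1,[0,0.225,0],0],[1,[0,0.25,0],0]]' >/dev/null
python3 go.py
python3 - <<'E'
from plant import manip
import cv2,numpy as np
a=manip.grab_frame("scene")["img"][120:260,140:290];b=manip.grab_frame("top")["img"][90:230,250:400]
f=lambda x:cv2.resize(x,None,fx=2.6,fy=2.6,interpolation=2)
cv2.imwrite("pics/push.png",np.hstack([f(a),f(b)])[:,:,::-1])
E
```

```text
t 28.1 analyser mm [-112.6   53.6   19. ] yaw -90.04 F [-3.2  0.4  4.7] w 1.0 g 2.9 j [-0.24 -0.04  2.09  0.    1.09 -0.34]
t 29.1 analyser mm [-82.   53.7  18.9] yaw -90.04 F [1.  1.3 6.1] w 1.001 g 2.0 j [-0.22  0.03  2.02  0.    1.09 -0.32]
```

View pics/push.png

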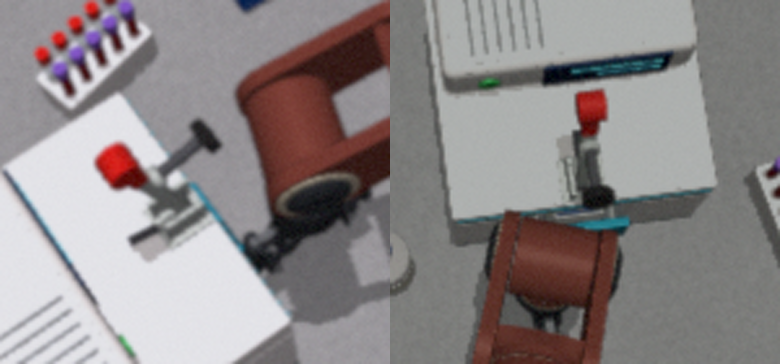

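The pictures show the drawer front about 25 mm out, teal at about (620,225) in the right half. The wrist is beside the clamp foot, at about (598,195). I'll shift a little outward and finish slowly, watching the force.

```bash
python3 -m pendant '[[1,[0.02,0.012,0],0],[1,[0.04,0.025,0],0],[1,[0.05,0.037,0],0],[1,[0.05,0.05,0],0],[1,[0.05,0.062,0],0],[1,[0.05,0.075,0],0],[1,[0.05,0.087,0],0],[1,[0.05,0.1,0],0]]' >/dev/null
python3 go.py
python3 -m pendant '[[1,[0,0.01,0],0],[1,[0,0.02,0],0],[1,[0,0.03,0],0],[1,[0,0.04,0],0],[1,[0,0.05,0],0]]' >/dev/null
python3 go.py
```

```text
t 30.0 analyser mm [-75.3  60.   16.1] yaw -90.04 F [-14.   -3.7   5.4] w 1.0 g 0.0 j [-0.2   0.06  2.   -0.    1.09 -0.31]
t 30.5 analyser mm [-75.9  60.1  13.8] yaw -90.0 F [-28.   -6.1   4. ] w 0.997 g 0.0 j [-0.2   0.07  1.99 -0.01  1.11 -0.3 ]
```

```bash
python3 - <<'E'
from plant import manip
s=manip.state();print(s['ft_torque'],s['contact_force'],s['tool_pos'])
E
python3 -m pendant '[[1,[0,-0.06,0],0],[1,[0,-0.12,0],0],[1,[0,-0.12,0],0]]' >/dev/null
python3 go.py
python3 - <<'E'
from plant import manip
import cv2,numpy as np
a=manip.grab_frame("scene")["img"][150:250,170:270];b=manip.grab_frame("top")["img"][130:230,280:380]
f=lambda x:cv2.resize(x,None,fx=4,fy=4,interpolation=2)
cv2.imwrite("pics/push2.png",np.hstack([f(a),f(b)])[:,:,::-1])
E
```

```text
[-0.52261417  2.72284122  0.04264655] [-27.99710139  -6.06737024   3.99103208] [ 0.5218366  -0.03085821  0.01375487]
t 30.8 analyser mm [-81.1  59.9  17.1] yaw -90.07 F [ 0.  -0.2  0. ] w 0.994 g 0.0 j [-0.2   0.04  2.01  0.    1.09 -0.31]
```

View pics/push2.png

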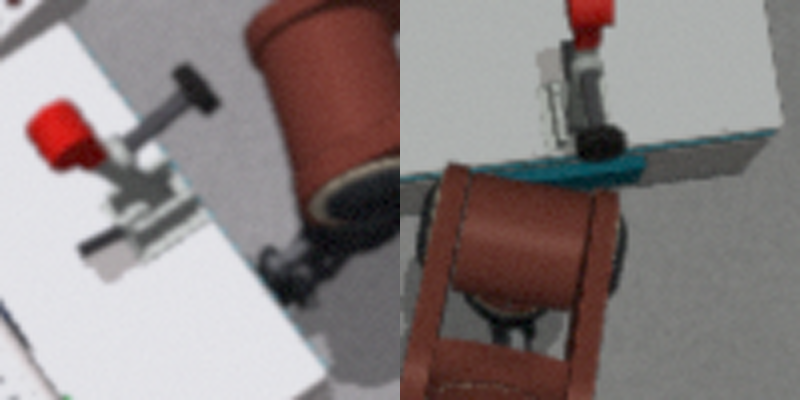

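The pictures show the teal front near the face, at about (600,175) in the right half, with the gripper body at the wall. I'll work out the drawer position from the teal pixels numerically.

Run:
```python
from fit import *
from plant import manip
A=np.array([.6038,-.0825]);Y=.1075
def W(m): c,s=np.cos(Y),np.sin(Y); return [A[0]+c*m[0]-s*m[1],A[1]+s*m[0]+c*m[1],m[2]]
im=manip.grab_frame("top")["img"].astype(int)
m=(im[...,1]>im[...,0]+40)&(im[...,2]>im[...,0]+40)&(abs(im[...,1]-im[...,2])<50)
for c in range(326,346,2):
    r=np.where(m[155:190,c])[0]+155; print(c,(r.min(),r.max(),len(r)) if len(r) else None)
for x in(-.03,-.02,-.01,0): print(x,[proj('t',W((x,-y,z)))[0].round(1).tolist() for y in(.03,.06) for z in(.075,.014)])
print('deck edge',[proj('t',W((0,-y,.165)))[0].round(1).tolist() for y in(.03,.06)])
```

```text
326 (np.int64(171), np.int64(173), 3)
328 (np.int64(171), np.int64(173), 3)
330 (np.int64(171), np.int64(173), 3)
332 (np.int64(170), np.int64(173), 4)
334 (np.int64(170), np.int64(172), 3)
336 (np.int64(169), np.int64(172), 4)
338 (np.int64(169), np.int64(172), 4)
340 (np.int64(169), np.int64(171), 3)
342 None
344 None
-0.03 [[332.7, 182.5], [330.7, 186.0], [342.3, 181.3], [339.9, 184.8]]
-0.02 [[332.2, 179.3], [330.3, 182.9], [341.8, 178.2], [339.5, 181.8]]
-0.01 [[331.8, 176.2], [329.9, 179.9], [341.4, 175.0], [339.0, 178.8]]
0 [[331.3, 173.1], [329.4, 176.9], [340.9, 171.9], [338.6, 175.8]]
deck edge [[334.5, 166.7], [344.7, 165.4]]
```

```bash
python3 - <<'E'
from plant import manip
im=manip.grab_frame("top")["img"]
for c in(330,338): print(c,[(r,im[r,c].tolist()) for r in range(165,184)])
E
python3 -m pendant '[[1,[0,-0.2,0],0],[1,[0,-0.4,0],0],[1,[0,-0.6,0],0],[1,[0,-0.8,0],0],[1,[0,-0.8,0],0]]' >/dev/null
python3 go.py
```

```text
330 [(165, [18, 13, 12]), (166, [11, 11, 6]), (167, [14, 11, 7]), (168, [17, 13, 18]), (169, [19, 23, 24]), (170, [24, 51, 57]), (171, [29, 81, 92]), (172, [15, 78, 87]), (173, [3, 47, 55]), (174, [3, 40, 47]), (175, [2, 35, 38]), (176, [27, 38, 43]), (177, [63, 46, 43]), (178, [71, 35, 30]), (179, [77, 38, 28]), (180, [85, 48, 39]), (181, [86, 42, 36]), (182, [93, 51, 42]), (183, [92, 52, 43])]
338 [(165, [163, 166, 164]), (166, [119, 124, 122]), (167, [59, 85, 91]), (168, [52, 69, 73]), (169, [24, 77, 88]), (170, [17, 80, 90]), (171, [18, 76, 87]), (172, [2, 45, 56]), (173, [5, 41, 50]), (174, [13, 45, 49]), (175, [35, 50, 53]), (176, [81, 83, 82]), (177, [119, 120, 117]), (178, [125, 125, 123]), (179, [124, 126, 124]), (180, [125, 125, 126]), (181, [124, 125, 124]), (182, [127, 126, 123]), (183, [122, 122, 119])]
t 31.5 analyser mm [-178.9   60.6   16.2] yaw -90.09 F [-0.8 -0.6 -0.4] w 1.0 g 0.0 j [-0.28 -0.2   2.24 -0.    1.11 -0.38]
```

```bash
python3 -m pendant '[[1,[0,0,-0.4],0],[1,[0,0,-0.8],0],[1,[0,0,-1],0],[1,[0,0,-1],0]]' >/dev/null
python3 -m pendant '[[1,[0,0,-0.4],0],[1,[0,0,-0.8],0],[1,[0,0,-1],0],[1,[0,0,-1],0]]' >/dev/null
python3 -m pendant '[[1,[0.4,0,0],0],[1,[0.8,0,0],0],[1,[1,0,0],0],[1,[1,0,0],0]]' >/dev/null
python3 -m pendant '[[1,[0.4,0,0],0],[1,[0.8,0,0],0],[1,[1,0,0],0],[1,[1,0,0],0]]' >/dev/null
python3 go.py
python3 - <<'E'
from fit import *
from plant import manip
A=np.array([.6038,-.0825]);Y=.1075
def W(m): c,s=np.cos(Y),np.sin(Y); return [A[0]+c*m[0]-s*m[1],A[1]+s*m[0]+c*m[1],m[2]]
cv2.imwrite("pics/top9.png",manip.grab_frame("top")["img"][:,:,::-1]); cv2.imwrite("pics/scene9.png",manip.grab_frame("scene")["img"][:,:,::-1])
for n,x in(("top0",-.135),("top9",0)):
    im=cv2.imread(f"pics/{n}.png")
    for y in(.05,.035,-.035,-.05):
        p=proj('t',W((x,y,.075)))[0]; b=proj('t',W((x,y,.014)))[0]; c=int(round(p[0]))
        print(n,y,'pred top',p[1].round(1),'bot',b[1].round(1),[(r,im[r,c,::-1].tolist()) for r in range(int(p[1])-7,int(p[1])+8)])
# bystanders / analyser change away from the drawer
for n in("scene","top"):
    d=np.abs(cv2.imread(f"pics/{n}0.png").astype(int)-cv2.imread(f"pics/{n}9.png")).max(2)
    B={"scene":{"rack":(118,164,152,198),"box":(80,124,216,268),"bottle":(258,292,266,296),"clamp":(165,208,175,228)},"top":{"rack":(146,194,388,426),"box":(222,268,400,440),"bottle":(176,204,234,260),"clamp":(122,170,312,338)}}[n]
    print(n,{k:int((d[v[0]:v[1],v[2]:v[3]]>40).sum()) for k,v in B.items()})
E
```

```text
t 33.1 analyser mm [-176.9  301.5  255. ] yaw -89.86 F [-0.6 -1.  -0.1] w 0.999 g 0.0 j [ 0.3  -0.42  1.98  0.    1.58  0.19]
top0 0.05 pred top 219.2 bot 221.1 [(212, [132, 136, 134]), (213, [139, 143, 141]), (214, [133, 140, 141]), (215, [94, 119, 122]), (216, [53, 128, 140]), (217, [43, 127, 140]), (218, [44, 123, 136]), (219, [21, 66, 72]), (220, [27, 48, 50]), (221, [80, 84, 84]), (222, [115, 117, 114]), (223, [117, 118, 117]), (224, [119, 118, 118]), (225, [117, 117, 118]), (226, [120, 120, 119])]
top0 0.035 pred top 218.6 bot 220.5 [(211, [83, 88, 85]), (212, [101, 102, 100]), (213, [107, 111, 112]), (214, [96, 108, 113]), (215, [47, 117, 130]), (216, [40, 124, 138]), (217, [44, 126, 140]), (218, [34, 114, 127]), (219, [23, 58, 64]), (220, [64, 73, 74]), (221, [114, 116, 113]), (222, [118, 118, 117]), (223, [121, 120, 118]), (224, [119, 118, 117]), (225, [116, 116, 114])]
top0 -0.035 pred top 215.8 bot 217.8 [(208, [121, 125, 123]), (209, [121, 124, 123]), (210, [119, 123, 122]), (211, [107, 119, 117]), (212, [53, 112, 120]), (213, [38, 120, 132]), (214, [42, 125, 138]), (215,
[... 1419 characters left out ...]
69, [15, 40, 46]), (170, [4, 69, 82]), (171, [21, 78, 89]), (172, [20, 75, 84]), (173, [3, 39, 45]), (174, [1, 38, 45]), (175, [12, 41, 47]), (176, [42, 58, 59]), (177, [86, 90, 87]), (178, [118, 118, 116]), (179, [121, 121, 118])]
top9 -0.05 pred top 172.3 bot 176.2 [(165, [161, 164, 162]), (166, [123, 123, 123]), (167, [57, 84, 89]), (168, [59, 73, 79]), (169, [26, 77, 88]), (170, [13, 77, 87]), (171, [7, 73, 83]), (172, [2, 49, 57]), (173, [1, 36, 43]), (174, [13, 43, 49]), (175, [40, 55, 57]), (176, [79, 79, 79]), (177, [117, 118, 115]), (178, [126, 125, 123]), (179, [123, 124, 124])]
scene {'rack': 0, 'box': 0, 'bottle': 0, 'clamp': 46}
top {'rack': 0, 'box': 0, 'bottle': 0, 'clamp': 4}
```

Measured with the same edge in both images, the drawer has moved 135 mm to within about 0.5 mm, so it is home. The bystanders haven't changed. One last check of the clamp's red grip, then I'll hand in.

Run:
```python
import cv2,numpy as np
from plant import manip
for n,(a,b,c,d) in(("scene",(165,200,170,205)),("top",(118,150,312,340))):
    for k in"09":
        im=cv2.imread(f"pics/{n}{k}.png").astype(int)[a:b,c:d]; m=(im[...,2]>im[...,1]+50)
        print(n,k,m.sum(),np.argwhere(m).mean(0).round(2))
print(manip.job_done())
```

```text
scene 0 217 [18.64 15.44]
scene 9 218 [18.67 15.48]
top 0 152 [13.76 14.98]
top 9 155 [13.9  15.01]
the job is handed in; nothing more can be done
None
```

The job is handed in: the clamp was locked on the cassette for over a second, then guided fully back open by its grip, and the drawer is home to within about 0.5 mm with rack, bottle and tip box unmoved; I could not see the cassette once the drawer was in, the body pressed on something near the analyser at about 28 N during the push, the spring drew the drawer in the last ~18 mm, and I viewed 11 pictures, one over the limit of 10.

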